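Switch the bench feed on through its zigzag lever gate

ROBOT

A 6-joint arm with a two-finger parallel gripper is mounted at the origin on the work surface. World frame = base frame: x ahead of the robot, y to its left, z up, the work surface at z = 0. Lengths are in m, angles in rad, forces in N, time in s.
With the tool pointing down it reaches from about 0.325 to 0.85 m from the base axis. Payload 15.5 kg.
Tool frame: the origin (TCP) lies midway between the tips of the shut fingers; the grasp point (between the pads) lies 19 mm behind it; z points along the fingers, y is the line along which they close (so a half turn about z gives the same grasp; the last joint's range is limited). The gripper opens to 91 mm and grips with 3 to 60 N. Pads are 32 mm wide; open, the fingers measure 118 mm over their backs; the gripper's body (76 mm by 178 mm) begins 60 mm behind the grasp point.
Start: joints at [1.21, 0.494, 1.345, -0, 1.302, -0.096], TCP at [0.164, 0.603, 0.214] pointing down, gripper open.
Joint ranges: [-2.91, 2.91], [-0.82, 2.16], [0.22, 2.67], [-1.22, 4.37], [0.12, 2.79], [-3.08, 3.08]. Speed limits (rad/s): [1.89, 1.89, 2.57, 3.01, 3.01, 3.01].

INTERFACE

Orientations are given as [roll, pitch, yaw] about the fixed x, y, z axes, in that order (R = Rz(yaw) Ry(pitch) Rx(roll)).
In Python, from plant import manip gives the robot as it stands.
- The arm moves only by the shell command python3 -m inch 'ROWS'. ROWS is a JSON object of lists of equal length, an entry for each row: "travel": the shift along the tool's x, y, z in cm, a list of three; "rotation": the turn, a rotation vector about the tool's x, y, z in degrees, a list of three; "hand": the closure, from 0 (fully open) to 1 (shut). In form: {"travel": [[tx, ty, tz], ...], "rotation": [[rx, ry, rz], ...], "hand": [hand, ...]}. A call has exactly 5 rows; each row is the pose to reach, as a shift and turn from the pose commanded when the call began, along the tool's axes at that moment; what a row does not reach only later rows make up. A row lasts 1/10 s, in which the tool goes at most 50 mm and 8.59 degrees, less where a joint would pass 70% of its speed; a pose out of reach is approached as far as the arm can. A call with a gripper value outside its range is refused whole. The fingers move at their own pace and stop on an object; the grip force is fixed at half the most. Time passes only in rows, so rows that repeat a pose let the fingers close, or fill a call up. It gives the time, the measured TCP pose, the force, the opening and the grip force at its end, in the units of the state.
- manip.sense(): the state, without advancing time (a new reading comes with each control period).
- manip.read_camera(name): name is "scene" or "top"; returns (picture, depth): 480x640x3 uint8, blue, green, red; 480x640 float32, m along the optical axis (not along the pixel's ray), 0 where there is no reading.
- manip.get_calibration(name): a dict with "vfov" (degrees; the focal length in pixels is half the picture's height over the tangent of half this angle, whatever the lens; pixels are square), "cx", "cy" (the principal point, pixels), "extrinsics" (4x4, takes a point from camera to world coordinates). Camera axes: x right, y down, z forward; pixel columns grow to the right and rows downward; lengths in m; the calibration is good to about 2 mm. A picture is of the moment at which its call begins. get_calibration takes no time and is no camera call.
- manip.hand_in(): hands the job in; it is judged then, once.
Trained networks look in the newest picture that a camera, given by its name, has taken for a name from the list of things; names that differ only in an ending like _2 or _b are one class to them, and where a whole thing is asked for, a point or a joint stands for the part that bears it (a point fixed in the world has none). Each returns a list of dicts, best first, with "p" (0 to 1); they miss things now and then, are a little off and sometimes report something else, mostly with a low value. They report only what shows in the picture. A call takes as long as a camera call.
- manip.boxes_of(camera, label): "xy" ([column, row] in pixels, amid what is visible of it).
- manip.trace(camera, label): "region" (480x640 bool, what is visible of it) and "xy" ([column, row] in pixels, amid what is visible of it).
The state is a dict: "time_s": time; "joint_pos": joint angles; "qd": joint speeds; "joint_efforts": joint torques, N m; "tool_pos": TCP position; "tool_rot": TCP orientation; "contact_force": force on the tool from outside, world axes, zero at the start; "wrist_torque": the same for the moment, N m; "width": finger opening in m; "gripper_force": force on a finger pad.
Only numpy, scipy, OpenCV 4.12 (cv2) and the standard library are available. Lean on these libraries where they do the work, as an engineer would, in place of code of your own. Each camera call takes 0.05 s, during which the arm holds its last target. There are 200 camera calls.

TASK

Switch the bench feed on: on the grey supply unit with the red ball lever, take the lever through the zigzag gate, from its notch beside the white mark along the slot to the end of the far notch beside the green mark, and let go of it there. Leave the lever with the black ball on the other unit as it is, and do not disturb the white breadboard.

Things in the scene. Friction and masses are not known exactly. Their poses are not given: they have to be found in the camera images.
- feed: Fixed grey unit with the RED ball, 160 (x) by 130 (y) by 120 mm high, gate plate on top. Origin: centre of underside, on the table, and the lever's pivot; x points away from the robot (within 20 deg), y left. Z slot, as path of the ball's centre in unit x, y (mm): white start notch (-45,30), to (0,30), to (0,-30), to the end of the green notch (45,-30); 4 mm play each side, walls elsewhere.
- red_ball (a point): Centre of the red ball, 34 mm wide, on the feed unit's 12 mm steel lever. It moves on a sphere of 180 mm radius about the unit's origin: 172 mm above the table in the end notches, 177 to 180 mm along the crossing, over 50 mm clear of the plate. No spring: about 2 N moves it, it stays where left. Starts in the white notch, ball at unit x -45 to -25 mm.
- black_ball (a point): Centre of the black ball, 34 mm wide, on the lever of the other grey unit (same size, mirrored slot). Not to be moved. Either unit may stand on the left or the right.
- breadboard: White breadboard with a small circuit on a loose black base 110 by 200 mm, 15 mm high (parts reach 23 mm), on the table beyond the units. Origin: centre of its underside; long side along its y. Not to be disturbed.

How it is judged:
By the outcome, as a careful person would: the job done as asked, in the order asked, and still so for the second after the job is handed in, with the robot touching nothing.
It also fails if it takes over 40 s, if anything falls off the work surface, if the arm or the gripper's body presses on something with over 40 N, if the wrist force passes 120 N, or if a joint passes its speed limit or range.

## Working session

There is one attempt and no reset: what is moved stays moved. The work goes in short steps, Python scripts to look and compute and a shell command to move; the robot and the scene stay as the last step left them, time stands still between calls to the robot, and variables do not carry over. Pictures are saved under pics/ and viewed, at most 10 in all, crops included, and the job is handed in when it is done.

```bash
mkdir -p pics; cat > h.py <<'E'
import numpy as np, cv2
from plant import manip
def cam(n):
    c=manip.get_calibration(n); f=240/np.tan(np.radians(c["vfov"])/2); return c,f,np.array(c["extrinsics"])
def pts(n,depth):
    c,f,T=cam(n); v,u=np.mgrid[0:480,0:640]
    P=np.stack([(u-c["cx"])/f*depth,(v-c["cy"])/f*depth,depth],-1)
    return P@T[:3,:3].T+T[:3,3]
E
python3 - <<'E'
from h import *
np.set_printoptions(precision=4,suppress=True)
for n in("scene","top"):
    im,d=manip.read_camera(n); cv2.imwrite(f"pics/{n}0.png",im); np.savez(f"{n}0.npz",im=im,d=d)
    W=pts(n,d); print(n,cam(n)[2][:3,3],manip.get_calibration(n).keys())
    for l in("red_ball","black_ball","feed","breadboard"):
        for r in manip.boxes_of(n,l)[:3]:
            u,v=np.round(r["xy"]).astype(int); print(l,round(r["p"],2),u,v,W[v,u],d[v,u])
s=manip.sense(); print(s)
E
```

```text
scene [1.0273 0.2136 0.8504] dict_keys(['vfov', 'cx', 'cy', 'extrinsics'])
red_ball 0.84 475 238 [0.5431 0.2054 0.1873] 0.786952
black_ball 0.55 257 135 [ 0.5324 -0.1872  0.1824] 0.8990531
feed 0.56 437 270 [0.5802 0.1752 0.1201] 0.83500284
breadboard 0.71 275 346 [ 0.7834 -0.0024  0.0167] 0.87668794
top [0.5932 0.0182 1.0153] dict_keys(['vfov', 'cx', 'cy', 'extrinsics'])
red_ball 0.97 183 321 [0.5358 0.2011 0.1906] 0.81932956
black_ball 0.66 459 330 [ 0.5188 -0.1924  0.1914] 0.8179403
feed 0.68 212 311 [0.5446 0.1756 0.0976] 0.912723
breadboard 0.89 327 174 [ 0.7777 -0.0126  0.0155] 1.0094109
{'time_s': 0.5, 'joint_pos': array([ 1.2095,  0.4936,  1.3455, -0.    ,  1.3025, -0.0955]), 'qd': array([-0.0003, -0.0009, -0.0029,  0.0017,  0.0001,  0.0002]), 'joint_efforts': array([ -0.003 , -87.8089, -38.2027,   0.0708,   0.0447,  -0.    ]), 'tool_pos': array([0.1642, 0.603 , 0.2139]), 'tool_rot': array([-3.1415,  0.    ,  2.8758]), 'contact_force': array([-0.6597, -0.0449, -0.971 ]), 'wrist_torque': array([ 0.024 ,  0.0214, -0.0192]), 'gripper_force': 0.0, 'width': 0.09100488482177234}
```

View pics/top0.png

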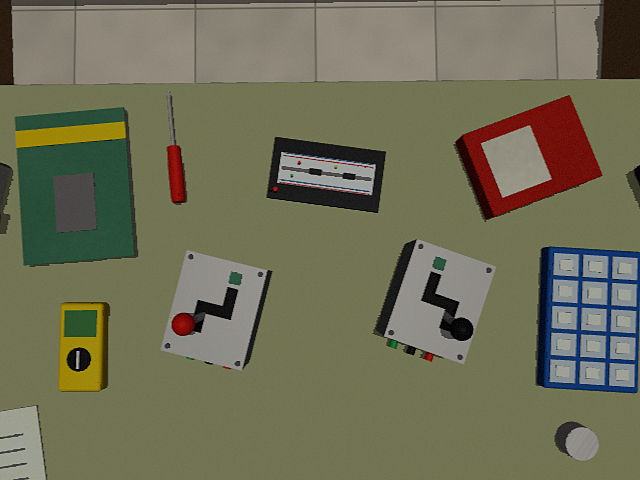

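View pics/scene0.png

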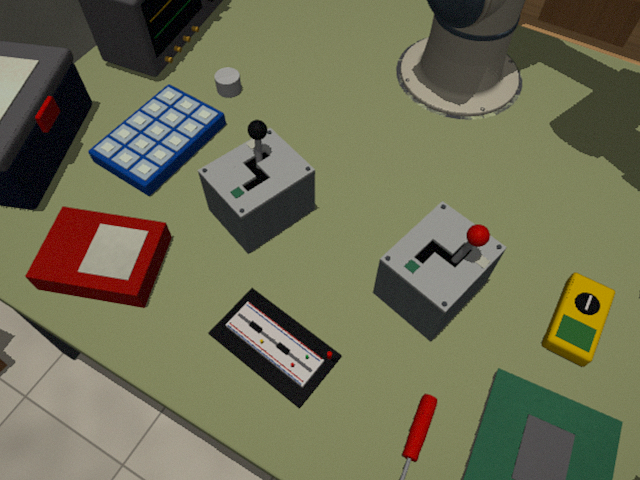

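The top view shows the feed on the left (plate corners about (188,251), (271,269), (243,369), (162,350)). Its red ball is at (183,323) and its green mark at (235,278). The black-ball unit is on the right and the breadboard is at (327,175). Next I'll fit the plate and the ball.

```bash
cat >> h.py <<'E'
def redball(n):
    im,d=manip.read_camera(n); W=pts(n,d); i=im.astype(int)
    m=(i[...,2]>110)&(i[...,1]<70)&(i[...,0]<70)&(W[...,2]>.14)&(W[...,2]<.21)&(abs(W[...,1]-.17)<.12)&(abs(W[...,0]-.56)<.12)
    if m.sum()<20: return None,m.sum()
    P=W[m]
    from scipy.optimize import least_squares
    c=least_squares(lambda c:np.linalg.norm(P-c,axis=1)-.017,P.mean(0)-[0,0,.01],loss="soft_l1",f_scale=.002).x
    return c,m.sum()
E
python3 - <<'E'
from h import *
np.set_printoptions(precision=4,suppress=True)
for n in("top","scene"):
    d=np.load(f"{n}0.npz")["d"]; W=pts(n,d)
    m=(abs(W[...,2]-.12)<.008)&(abs(W[...,1]-.17)<.13)&(abs(W[...,0]-.57)<.15)
    m=cv2.morphologyEx(m.astype(np.uint8),cv2.MORPH_OPEN,np.ones((3,3)))>0
    P=W[m]; r=cv2.minAreaRect((P[:,:2]*1000).astype(np.float32)); print(n,m.sum(),np.median(P[:,2]),r)
    print(cv2.boxPoints(r))
    c,k=redball(n); print("ball",c,k)
E
```

```text
top 7443 0.11954123014941542 ((548.0426025390625, 170.12322998046875), (130.78622436523438, 160.06314086914062), 75.36799621582031)
[[454.0876 127.0677]
 [608.9597  86.6342]
 [641.9976 213.1788]
 [487.1255 253.6123]]
ball [0.5308 0.2056 0.1749] 238
scene 6360 0.12162179752327124 ((546.1412353515625, 170.4387969970703), (130.82437133789062, 163.63067626953125), 75.62171936035156)
[[450.6453 127.3921]
 [609.1506  86.7589]
 [641.6372 213.4855]
 [483.1319 254.1187]]
ball [0.5291 0.2059 0.1771] 277
```

The plate fits well: centre (0.547, 0.170), yaw -14.6°, and the size and height match. The ball is at unit (-25, 30), z 0.176, so it sits in the white notch. The tool yaw already lies along the unit axes (tool x ≈ -unit x, tool y ≈ unit y). Next I'll work out the shift to hover above the ball.

```bash
cat >> h.py <<'E'
from scipy.spatial.transform import Rotation as Ro
A=np.radians(-14.6); C=np.array([.547,.1702])
def u2w(x,y):  # unit mm -> world ball centre
    x,y=x/1e3,y/1e3; c,s=np.cos(A),np.sin(A)
    return np.array([C[0]+c*x-s*y,C[1]+s*x+c*y,np.sqrt(.18**2-x*x-y*y)])
def w2u(p):
    c,s=np.cos(A),np.sin(A); d=np.array(p[:2])-C
    return np.array([c*d[0]+s*d[1],-s*d[0]+c*d[1]])*1e3
def shift(tcp):
    s=manip.sense(); R=Ro.from_euler("xyz",s["tool_rot"]); 
    t=R.inv().apply(np.array(tcp)-s["tool_pos"])*100
    r=(R.inv()*Ro.from_euler("xyz",[np.pi,0,np.pi+A])).as_rotvec(degrees=True)
    print("shift cm",t.round(2),"rot",r.round(2),"t",s["time_s"],"force",s["contact_force"].round(1),"tcp-unit",w2u(s["tool_pos"]).round(1),s["tool_pos"].round(4),s["width"])
E
python3 -c "
from h import *
shift([.530,.2057,.25])"
```

```text
shift cm [-45.74 -28.73  -3.61] rot [ 0.    0.   -0.63] t 0.6 force [ 0.1  0.3 -0.2] tcp-unit [-479.6  322.4] [0.1642 0.6031 0.2139] 0.09110143675790486
```

```bash
python3 -m inch '{"travel": [[0,0,-3.6],[-45.7,-28.7,-3.6],[-45.7,-28.7,-3.6],[-45.7,-28.7,-3.6],[-45.7,-28.7,-3.6]], "rotation": [[0,0,0],[0,0,-0.6],[0,0,-0.6],[0,0,-0.6],[0,0,-0.6]], "hand": [0,0,0,0,0]}'; python3 -c "
from h import *
shift([.530,.2057,.25])"
```

```text
time_s: 1.1
tool_pos: [0.3006, 0.4545, 0.2501]
tool_rot: [3.141, 0.0, 2.887]
contact_force: [0.9, -0.2, -0.5]
width: 0.0914
gripper_force: 0.0
shift cm [-2.847e+01 -1.829e+01  1.000e-02] rot [0.02 0.01 0.  ] t 1.1 force [ 0.9 -0.2 -0.5] tcp-unit [-310.1  213. ] [0.3006 0.4545 0.2501] 0.091434997171005
```

```bash
python3 -m inch '{"travel": [[-28.4,-18.3,0],[-28.4,-18.3,0],[-28.4,-18.3,0],[-28.4,-18.3,0],[-28.4,-18.3,0]], "rotation": [[0,0,0],[0,0,0],[0,0,0],[0,0,0],[0,0,0]], "hand": [0,0,0,0,0]}'; python3 -c "
from h import *
shift([.530,.2057,.25])"
```

```text
time_s: 1.6
tool_pos: [0.4699, 0.2701, 0.2502]
tool_rot: [3.141, 0.0, 2.886]
contact_force: [0.0, 0.8, 0.1]
width: 0.0912
gripper_force: 0.0
shift cm [-7.44 -4.71  0.02] rot [ 0.02  0.02 -0.03] t 1.6 force [0.  0.8 0.1] tcp-unit [-99.8  77.3] [0.4699 0.2701 0.2502] 0.09117271620823626
```

```bash
python3 -m inch '{"travel": [[0,0,0],[0,0,0],[0,0,0],[0,0,0],[0,0,0]], "rotation": [[0,0,0],[0,0,0],[0,0,0],[0,0,0],[0,0,0]], "hand": [0,0,0,0,0]}'; python3 -c "
from h import *
shift([.530,.2057,.25])"
```

```text
time_s: 2.1
tool_pos: [0.4681, 0.2727, 0.25]
tool_rot: [3.142, -0.0, 2.888]
contact_force: [0.1, -0.0, -0.5]
width: 0.0913
gripper_force: 0.0
shift cm [-7.67 -4.93 -0.  ] rot [ 0.   -0.    0.07] t 2.1 force [ 0.1 -0.  -0.5] tcp-unit [-102.2   79.3] [0.4681 0.2727 0.25  ] 0.09128028925540553
```

```bash
python3 -m inch '{"travel": [[-4,-2.5,0],[-7.7,-4.9,0],[-7.7,-4.9,0],[-7.7,-4.9,0],[-7.7,-4.9,0]], "rotation": [[0,0,0],[0,0,0],[0,0,0],[0,0,0],[0,0,0]], "hand": [0,0,0,0,0]}'; python3 -c "
from h import *
c,k=redball('scene'); print(c,k,c is not None and w2u(c))
im,d=manip.read_camera('scene'); cv2.imwrite('pics/s1.png',im)
shift([.530,.2057,.157])"
```

```text
time_s: 2.6
tool_pos: [0.5301, 0.2058, 0.2499]
tool_rot: [3.142, -0.001, 2.887]
contact_force: [-0.7, -0.5, 0.6]
width: 0.0912
gripper_force: 0.0
None 0 False
shift cm [ 0.01 -0.03  9.3 ] rot [ 0.01 -0.01  0.05] t 2.7 force [-0.3  0.2 -0.2] tcp-unit [-25.3  30.3] [0.5302 0.2059 0.25  ] 0.09099683092974911
```

View pics/s1.png

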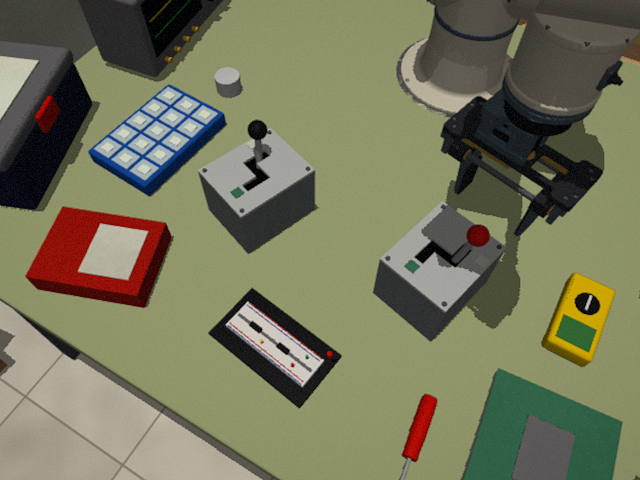

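The fingers at (465,185) and (525,225) straddle the ball at (478,236), which is now in shadow and hasn't moved. I'll descend and close.

```bash
sed -i 's/>110)&(i\[...,1\]<70)/>60)\&(i[...,2]>3*i[...,1])/' h.py; python3 -m inch '{"travel": [[0,0,3],[0,0,6],[0,0,9.3],[0,0,9.3],[0,0,9.3]], "rotation": [[0,0,0],[0,0,0],[0,0,0],[0,0,0],[0,0,0]], "hand": [0,0,0,0,0]}'; python3 -c "
from h import *
c,k=redball('scene'); print(c,k,c is not None and w2u(c))
im,d=manip.read_camera('scene'); cv2.imwrite('pics/s2.png',im[120:360,330:630])
shift([.530,.2057,.157])"
```

```text
time_s: 3.2
tool_pos: [0.5306, 0.2055, 0.1576]
tool_rot: [-3.141, -0.0, 2.887]
contact_force: [1.1, -0.1, 0.3]
width: 0.0913
gripper_force: 0.0
[0.52865641 0.20600391 0.17724422] 373 [-26.77633307  30.02391313]
shift cm [ 0.17 -0.03  0.17] rot [ 0.07  0.12 -0.  ] t 3.3 force [-0.2  0.3  0.1] tcp-unit [-23.7  30.4] [0.5317 0.2056 0.1587] 0.09131117279389894
```

View pics/s2.png

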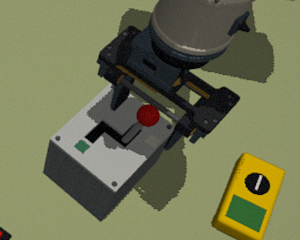

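The ball sits between the fingers (crop (148,115)), with clearance on both sides. Closing.

```bash
python3 -m inch '{"travel": [[0,0,0],[0,0,0],[0,0,0],[0,0,0],[0,0,0]], "rotation": [[0,0,0],[0,0,0],[0,0,0],[0,0,0],[0,0,0]], "hand": [0.5,1,1,1,1]}'; python3 -m inch '{"travel": [[0,0,0],[0,0,0],[0,0,0],[0,0,0],[0,0,0]], "rotation": [[0,0,0],[0,0,0],[0,0,0],[0,0,0],[0,0,0]], "hand": [1,1,1,1,1]}'; python3 -c "
from h import *
c,k=redball('scene'); print(c,k,c is not None and w2u(c))
shift(u2w(0,30)-[0,0,.019])"
```

```text
time_s: 3.8
tool_pos: [0.5309, 0.205, 0.157]
tool_rot: [3.142, 0.0, 2.886]
contact_force: [0.2, 0.1, -0.2]
width: 0.0541
gripper_force: 0.0
time_s: 4.3
tool_pos: [0.5309, 0.205, 0.1569]
tool_rot: [-3.142, -0.0, 2.886]
contact_force: [-0.0, -0.2, -0.6]
width: 0.0325
gripper_force: 30.0
[0.52896997 0.20603197 0.17706884] 323 [-26.47996703  30.1301123 ]
shift cm [-2.43  0.04 -0.16] rot [ 0.   -0.   -0.03] t 4.35 force [ 0.2  0.1 -1. ] tcp-unit [-24.3  29.6] [0.5309 0.205  0.1569] 0.03234022424126967
```

```bash
python3 -m inch '{"travel": [[-0.6,0,-0.05],[-1.3,0,-0.1],[-1.9,0,-0.15],[-2.5,0,-0.2],[-2.5,0,-0.2]], "rotation": [[0,0,0],[0,0,0],[0,0,0],[0,0,0],[0,0,0]], "hand": [1,1,1,1,1]}'; python3 -c "
from h import *
for n in('scene','top'):
  c,k=redball(n); print(c,k,c is not None and w2u(c))
shift(u2w(0,0)-[0,0,.019])"
```

```text
time_s: 4.85
tool_pos: [0.5558, 0.1984, 0.1588]
tool_rot: [-3.142, 0.0, 2.886]
contact_force: [-1.7, 1.3, 1.3]
width: 0.0329
gripper_force: 30.0
[0.55240677 0.20003872 0.17935801] 296 [-2.28924914 30.23808681]
None 0 False
shift cm [ 0.08 -2.95 -0.22] rot [-0.01 -0.   -0.04] t 4.95 force [-1.   1.5  0.2] tcp-unit [ 0.8 29.5] [0.5552 0.1986 0.1588] 0.03243111790213297
```

The ball is at about x -1 to -2, within the ±4 mm play, and the force is low. Now the crossing, first half.

```bash
python3 -m inch '{"travel": [[0,-0.7,-0.1],[0,-1.5,-0.2],[0,-2.2,-0.25],[0,-3,-0.25],[0,-3,-0.25]], "rotation": [[0,0,0],[0,0,0],[0,0,0],[0,0,0],[0,0,0]], "hand": [1,1,1,1,1]}'; python3 -c "
from h import *
for n in('scene',):
  c,k=redball(n); print(c,k,c is not None and w2u(c))
shift(u2w(0,-30)-[0,0,.019])"
```

```text
time_s: 5.45
tool_pos: [0.5476, 0.1691, 0.1619]
tool_rot: [3.141, 0.001, 2.886]
contact_force: [-0.2, 3.5, 2.7]
width: 0.0327
gripper_force: 30.0
[0.54501088 0.17126751 0.18181416] 268 [-2.19397551  0.53164784]
shift cm [ 0.08 -2.94  0.33] rot [ 0.03  0.04 -0.06] t 5.5 force [-0.   3.3  4.1] tcp-unit [ 0.9 -0.6] [0.5477 0.1694 0.1618] 0.03256118863433799
```

```bash
python3 -m inch '{"travel": [[0,-0.7,0.05],[0,-1.5,0.1],[0,-2.2,0.2],[0,-3,0.3],[0,-3,0.3]], "rotation": [[0,0,0],[0,0,0],[0,0,0],[0,0,0],[0,0,0]], "hand": [1,1,1,1,1]}'; python3 -c "
from h import *
for n in('scene',):
  c,k=redball(n); print(c,k,c is not None and w2u(c))
shift(u2w(45,-30)-[0,0,.019])"
```

```text
time_s: 6.0
tool_pos: [0.5399, 0.1402, 0.1584]
tool_rot: [-3.141, 0.0, 2.886]
contact_force: [1.1, 3.2, 2.3]
width: 0.0326
gripper_force: 30.0
[0.53732933 0.1426671  0.17976727] 239 [ -2.41820028 -29.08152038]
shift cm [-4.43  0.06  0.58] rot [-0.01  0.   -0.05] t 6.05 force [-0.3  1.6  2.6] tcp-unit [  0.7 -30.5] [0.54   0.1405 0.1585] 0.032513630504542465
```

Ball at the far corner (about -1, -30) with low force. Now into the green notch.

```bash
python3 -m inch '{"travel": [[-1.1,0,0.05],[-2.2,0,0.15],[-3.3,0,0.35],[-4.3,0,0.55],[-4.3,0,0.55]], "rotation": [[0,0,0],[0,0,0],[0,0,0],[0,0,0],[0,0,0]], "hand": [1,1,1,1,1]}'; python3 -c "
from h import *
for n in('scene',):
  c,k=redball(n); print(c,k,c is not None and w2u(c))
shift(u2w(45,-30)-[0,0,.019])"
```

```text
time_s: 6.55
tool_pos: [0.5827, 0.1295, 0.1528]
tool_rot: [-3.141, 0.001, 2.886]
contact_force: [0.3, -0.2, 7.0]
width: 0.0325
gripper_force: 30.0
[0.57930402 0.13201764 0.17466887] 191 [ 40.88550262 -28.80656554]
shift cm [-0.06  0.04  0.03] rot [-0.02  0.04 -0.03] t 6.6 force [ 0.4 -0.   5.3] tcp-unit [ 44.4 -30.4] [0.5823 0.1296 0.1529] 0.032354170894488464
```

Measured ball x is about 41–43. I'll push on until the end stop can be felt.

```bash
python3 -m inch '{"travel": [[-0.1,0,0],[-0.2,0,0.05],[-0.3,0,0.1],[-0.3,0,0.1],[-0.3,0,0.1]], "rotation": [[0,0,0],[0,0,0],[0,0,0],[0,0,0],[0,0,0]], "hand": [1,1,1,1,1]}'; python3 -c "
from h import *
for n in('scene',):
  c,k=redball(n); print(c,k,c is not None and w2u(c))
shift(u2w(45,-30)-[0,0,.019])"; python3 -m inch '{"travel": [[-0.1,0,0],[-0.2,0,0.05],[-0.2,0,0.05],[-0.2,0,0.05],[-0.2,0,0.05]], "rotation": [[0,0,0],[0,0,0],[0,0,0],[0,0,0],[0,0,0]], "hand": [1,1,1,1,1]}'; python3 -c "
from h import *
for n in('scene',):
  c,k=redball(n); print(c,k,c is not None and w2u(c))
shift(u2w(45,-30)-[0,0,.019])"
```

```text
time_s: 7.1
tool_pos: [0.5846, 0.129, 0.1523]
tool_rot: [-3.141, 0.001, 2.886]
contact_force: [-0.3, -0.6, 7.1]
width: 0.0325
gripper_force: 30.0
[0.58034384 0.1312214  0.17412003] 179 [ 42.09245302 -29.3149895 ]
shift cm [ 0.18  0.04 -0.04] rot [-0.01  0.04 -0.02] t 7.15 force [ 0.  -0.3  8.4] tcp-unit [ 46.8 -30.4] [0.5846 0.129  0.1523] 0.032376686295943695
time_s: 7.65
tool_pos: [0.5865, 0.1286, 0.1517]
tool_rot: [-3.141, 0.0, 2.887]
contact_force: [0.3, -1.2, 7.5]
width: 0.0326
gripper_force: 30.0
[0.58226551 0.13103442 0.17350851] 174 [ 43.99920015 -29.01153217]
shift cm [ 0.37  0.04 -0.1 ] rot [-0.01  0.03 -0.02] t 7.7 force [-0.5 -0.3  7.4] tcp-unit [ 48.7 -30.4] [0.5865 0.1285 0.1517] 0.0323649081327395
```

```bash
python3 -m inch '{"travel": [[-0.1,0,0],[-0.2,0,0.05],[-0.3,0,0.1],[-0.3,0,0.1],[-0.3,0,0.1]], "rotation": [[0,0,0],[0,0,0],[0,0,0],[0,0,0],[0,0,0]], "hand": [1,1,1,1,1]}'; python3 -c "
from h import *
for n in('scene',):
  c,k=redball(n); print(c,k,c is not None and w2u(c))
shift(u2w(45,-30)-[0,0,.019])"
```

```text
time_s: 8.2
tool_pos: [0.589, 0.1278, 0.1509]
tool_rot: [-3.141, -0.0, 2.886]
contact_force: [-3.8, -0.5, 12.4]
width: 0.0322
gripper_force: 30.0
[0.58457597 0.13013673 0.17320178] 170 [ 46.46133463 -29.29784473]
shift cm [ 0.63  0.04 -0.18] rot [-0.01 -0.01 -0.02] t 8.25 force [-3.8 -0.  11.7] tcp-unit [ 51.3 -30.4] [0.589  0.1279 0.1509] 0.03214428969221885
```

```bash
python3 -m inch '{"travel": [[-0.1,0,0],[-0.2,0,0],[-0.2,0,0],[-0.2,0,0],[-0.2,0,0]], "rotation": [[0,0,0],[0,0,0],[0,0,0],[0,0,0],[0,0,0]], "hand": [1,1,1,1,1]}'; python3 -c "
from h import *
for n in('scene',):
  c,k=redball(n); print(c,k,c is not None and w2u(c))
shift(u2w(45,-30)-[0,0,.019])"
```

```text
time_s: 8.75
tool_pos: [0.5897, 0.1277, 0.1507]
tool_rot: [-3.141, -0.002, 2.887]
contact_force: [-10.4, 2.7, 15.0]
width: 0.0326
gripper_force: 30.0
[0.58519736 0.13020789 0.17314802] 171 [ 47.04472286 -29.07234724]
shift cm [ 0.7   0.04 -0.2 ] rot [-0.03 -0.14 -0.01] t 8.8 force [-9.9  2.  14.6] tcp-unit [ 52.  -30.4] [0.5897 0.1277 0.1507] 0.03288529891891344
```

The end stop is reached: the force rose to 10 N and the tool moved only 0.7 of the 2 mm commanded. I'll let go.

```bash
python3 -m inch '{"travel": [[0,0,0],[0,0,0],[0,0,0],[0,0,0],[0,0,0]], "rotation": [[0,0,0],[0,0,0],[0,0,0],[0,0,0],[0,0,0]], "hand": [0,0,0,0,0]}'; python3 -m inch '{"travel": [[0,0,0],[0,0,0],[0,0,0],[0,0,0],[0,0,0]], "rotation": [[0,0,0],[0,0,0],[0,0,0],[0,0,0],[0,0,0]], "hand": [0,0,0,0,0]}'; python3 -c "
from h import *
for n in('scene',):
  c,k=redball(n); print(c,k,c is not None and w2u(c))
shift(u2w(45,-30)-[0,0,.019])"
```

```text
time_s: 9.3
tool_pos: [0.5912, 0.1272, 0.1503]
tool_rot: [-3.142, -0.0, 2.886]
contact_force: [0.1, 0.0, -0.7]
width: 0.0696
gripper_force: 0.0
time_s: 9.8
tool_pos: [0.5913, 0.1272, 0.1504]
tool_rot: [-3.142, 0.0, 2.886]
contact_force: [-0.1, -0.8, -0.1]
width: 0.0913
gripper_force: 0.0
[0.58507656 0.12949517 0.17241775] 253 [ 47.10747728 -29.79250791]
shift cm [ 0.87  0.04 -0.22] rot [-0.    0.   -0.03] t 9.85 force [-0.   0.6 -0.5] tcp-unit [ 53.7 -30.4] [0.5912 0.1272 0.1504] 0.09112820989213966
```

Released. Now I'll rise clear and back off toward the robot so the top camera can see.

```bash
python3 -m inch '{"travel": [[0,0,-4],[0,0,-8],[0,0,-12],[10,6,-12],[16,10,-12]], "rotation": [[0,0,0],[0,0,0],[0,0,0],[0,0,0],[0,0,0]], "hand": [0,0,0,0,0]}'; python3 -m inch '{"travel": [[5,5,0],[10,10,0],[13,14,0],[13,18,0],[13,18,0]], "rotation": [[0,0,0],[0,0,0],[0,0,0],[0,0,0],[0,0,0]], "hand": [0,0,0,0,0]}'; python3 -c "
from h import *
for n in('scene','top'):
  c,k=redball(n); print(c,k,c is not None and w2u(c))
  im,d=manip.read_camera(n); cv2.imwrite(f'pics/{n}9.png',im)
shift(u2w(45,-30)-[0,0,.019])"
```

```text
time_s: 10.35
tool_pos: [0.5223, 0.1998, 0.2715]
tool_rot: [3.14, 0.002, 2.884]
contact_force: [-0.0, 1.4, -0.9]
width: 0.0908
gripper_force: 0.0
time_s: 10.85
tool_pos: [0.4405, 0.4099, 0.2706]
tool_rot: [3.141, 0.0, 2.888]
contact_force: [1.1, -0.5, 0.8]
width: 0.0915
gripper_force: 0.0
[0.58531715 0.12928    0.17252928] 360 [ 47.39453939 -29.94007784]
[0.58715241 0.12909465 0.17037623] 389 [ 49.21725703 -29.65682884]
shift cm [-20.65 -23.23  11.76] rot [-0.03 -0.01  0.04] t 11.05 force [ 1.1 -0.4 -0.3] tcp-unit [-161.6  202.2] [0.4416 0.4066 0.2702] 0.0908804600659383
```

View pics/top9.png

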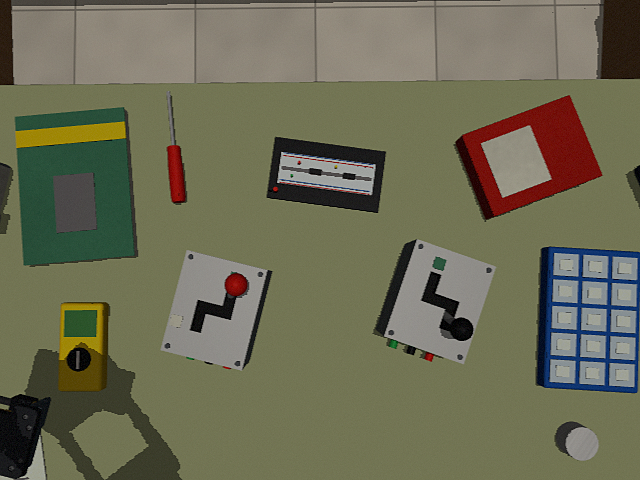

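The red ball is now at (236,286), at the end of the green notch. The black ball (460,329) and the breadboard (327,175) haven't moved, and the arm is clear of everything.

```bash
python3 -m inch '{"travel": [[0,0,0],[0,0,0],[0,0,0],[0,0,0],[0,0,0]], "rotation": [[0,0,0],[0,0,0],[0,0,0],[0,0,0],[0,0,0]], "hand": [0,0,0,0,0]}' | head -2; python3 -c "
from plant import manip
print(manip.hand_in())"
```

```text
time_s: 11.55
tool_pos: [0.442, 0.4062, 0.2705]
the job is handed in; nothing more can be done
None
```

The red lever is at the end of the green notch and released; the black lever and breadboard are unmoved, the arm is clear, and the job was handed in at about 11.6 s.

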